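# Find the tired spring on the spring tester

## Task

One of the three springs on the bench tester has gone tired. Gently press each spring down until its black slider is level with the red line and not past it (move the sliders only with the springs), feel how hard it pushes back there, then stand the one that pushes back clearly less upright in the red tray. Leave the two sound springs standing in their seats and everything else where it is.

Things in the scene. Friction and masses are not known exactly. Their poses are not given: they have to be found in the camera images.
- tester: Bench spring tester, fixed: grey base plate 105 (x) x 310 (y) x 12 mm high. Origin: centre of its underside, x away from the robot. Three stations in a row along y, 100 mm apart, each with a seat ring (about 33 mm inside, 5 mm high), and 34 mm behind the seat's axis (+x) an upright white gauge plate, 84 mm wide, top 86 mm above the bench, with a red line across and ticks 4 mm apart.
- tray: Red open reject tray, fixed, 110 x 110 x 22 mm, walls and floor 4 mm, inside 102 x 102 mm. Origin: centre of its underside.
- seat_1 (a point): Centre of the seat of station 1 (+y one), on the base plate's top, where a spring's foot stands (12 mm above the bench).
- mark_1 (a point): Middle of the red line's upper edge on gauge plate 1, 56 mm above the bench: the height that the top edge of slider 1, and with it the underside of the spring's flange, is to be pressed down to. There (cap down 21 mm) a sound spring pushes back with about 16 to 17 N, a tired one with about 9 to 10 N. One of the three is tired; looks do not tell.
- slider_1 (a joint): How far slider 1 has been carried down, m: 0 at the top, 0.020 with its top edge level with the red line, 0.034 at the lower stop; starts at 0 to 0.004. A free spring's flange is at -0.001 on this scale. Friction (1.5 N) keeps it at the deepest point it was pushed to.
- pointer_1 (a point): Slider 1, a black bar in front of the gauge plate, 74 mm wide (y), 7 mm deep, 6 mm high; its 16 mm wide tongue lies under the spring's flange, ending 19 mm from the seat's axis, so a spring pressed down carries it down. This point: middle of the bar's top edge (76 mm above the bench when at 0).
- seat_2 (a point): Centre of the seat of station 2 (middle one), on the base plate's top, where a spring's foot stands (12 mm above the bench).
- mark_2 (a point): Middle of the red line's upper edge on gauge plate 2, 56 mm above the bench: the height that the top edge of slider 2, and with it the underside of the spring's flange, is to be pressed down to. There (cap down 21 mm) a sound spring pushes back with about 16 to 17 N, a tired one with about 9 to 10 N. One of the three is tired; looks do not tell.
- slider_2 (a joint): How far slider 2 has been carried down, m: 0 at the top, 0.020 with its top edge level with the red line, 0.034 at the lower stop; starts at 0 to 0.004. A free spring's flange is at -0.001 on this scale. Friction (1.5 N) keeps it at the deepest point it was pushed to.
- pointer_2 (a point): Slider 2, a black bar in front of the gauge plate, 74 mm wide (y), 7 mm deep, 6 mm high; its 16 mm wide tongue lies under the spring's flange, ending 19 mm from the seat's axis, so a spring pressed down carries it down. This point: middle of the bar's top edge (76 mm above the bench when at 0).
- seat_3 (a point): Centre of the seat of station 3 (-y one), on the base plate's top, where a spring's foot stands (12 mm above the bench).
- mark_3 (a point): Middle of the red line's upper edge on gauge plate 3, 56 mm above the bench: the height that the top edge of slider 3, and with it the underside of the spring's flange, is to be pressed down to. There (cap down 21 mm) a sound spring pushes back with about 16 to 17 N, a tired one with about 9 to 10 N. One of the three is tired; looks do not tell.
- slider_3 (a joint): How far slider 3 has been carried down, m: 0 at the top, 0.020 with its top edge level with the red line, 0.034 at the lower stop; starts at 0 to 0.004. A free spring's flange is at -0.001 on this scale. Friction (1.5 N) keeps it at the deepest point it was pushed to.
- pointer_3 (a point): Slider 3, a black bar in front of the gauge plate, 74 mm wide (y), 7 mm deep, 6 mm high; its 16 mm wide tongue lies under the spring's flange, ending 19 mm from the seat's axis, so a spring pressed down carries it down. This point: middle of the bar's top edge (76 mm above the bench when at 0).
- spring_a: One of three look-alike coil spring cartridges, loose, 0.1 to 0.16 kg, 91 mm tall, standing in the seats in any order. Origin: centre of the foot's underside, z up. Foot 30 mm across, 9 mm high; coil 27 mm across; sliding cap (travel 27 mm, cannot come off) with a flange 48 mm across, 65 to 70 mm up, and a round blue boss 24 mm across, 70 to 91 mm up, to press on or grip.
- spring_b: One of three look-alike coil spring cartridges, loose, 0.1 to 0.16 kg, 91 mm tall, standing in the seats in any order. Origin: centre of the foot's underside, z up. Foot 30 mm across, 9 mm high; coil 27 mm across; sliding cap (travel 27 mm, cannot come off) with a flange 48 mm across, 65 to 70 mm up, and a round blue boss 24 mm across, 70 to 91 mm up, to press on or grip.
- spring_c: One of three look-alike coil spring cartridges, loose, 0.1 to 0.16 kg, 91 mm tall, standing in the seats in any order. Origin: centre of the foot's underside, z up. Foot 30 mm across, 9 mm high; coil 27 mm across; sliding cap (travel 27 mm, cannot come off) with a flange 48 mm across, 65 to 70 mm up, and a round blue boss 24 mm across, 70 to 91 mm up, to press on or grip.
- lube_bottle: Green lubricant bottle with red nozzle, 42 x 42 x 123 mm, a bystander. Origin: centre of its underside.
- grease_tub: Blue grease tub, 72 x 72 x 62 mm, a bystander. Origin: centre of its underside.
- bell: Silver handlebar bell, 53 x 66 x 31 mm, a bystander. Origin: centre of its underside.
- marker: White marker pen with green cap lying flat, 17 x 135 x 16 mm, a bystander. Origin: centre of its underside.
- patch_tin: Red flat tin, 57 x 92 x 20 mm, a bystander. Origin: centre of its underside.
Not all that is in view belongs to the job. Leave any turquoise look-alike of the spring_b alone.

How it is judged:
By the outcome, as a careful person would: the job done as asked, in the order asked, and still so for the second after the job is handed in, with the robot touching nothing.
It also fails if it takes over 67 s, if anything falls off the work surface, if the arm or the gripper's body presses on something with over 40 N, if the wrist force passes 120 N, or if a joint passes its speed limit or range.

## Robot

A 6-joint arm with a two-finger parallel gripper is mounted at the origin on a cart in front of the work surface, level with it; the furniture and walls round the work are solid. World frame = base frame: x ahead of the robot, y to its left, z up, the work surface at z = 0. Lengths are in mm, angles in rad, forces in N, time in s.
With the tool pointing down it reaches from about 275 to 1000 mm from the base axis. Payload 8.4 kg.
Tool frame: the origin (TCP) lies midway between the tips of the shut fingers; the grasp point (between the pads) lies behind it (r.pinch_z is the z of the grasp point in the tool frame, in mm); z points along the fingers, y is the direction in which the jaws open and shut (so a half turn about z gives the same grasp; the last joint's range is limited). The gripper opens to 85 mm and grips with 20 to 120 N. Pads are 22 mm wide; open, the fingers measure 114 mm over their backs; the gripper's body (76 mm by 85 mm) begins 54 mm behind the grasp point. The pads swing forward as they close: fully open they stand 13 mm farther back than shut.
Start: joints at [1.254, 0.353, 1.633, -0, 1.155, -0.002], TCP at [193.515, 594.289, 231.281] pointing down, gripper open.
Joint ranges: [-2.63, 2.63], [-0.92, 2.1], [0.06, 2.66], [-1.3, 4.44], [0, 2.69], [-3.02, 3.02]. Speed limits (rad/s): [2.22, 2.22, 2.79, 3.14, 3.14, 3.14].

## Interface

Orientations are given as [roll, pitch, yaw] about the fixed x, y, z axes, in that order (R = Rz(yaw) Ry(pitch) Rx(roll)).
In Python, from rig import r, optics, ticket gives the robot as it stands.
- The arm moves only by the shell command python3 -m jog 'ROWS' [FORCE]. ROWS is text: rows parted by semicolons, each of 7 numbers parted by spaces: the closure in counts, from 0 (fully open) to 255 (shut), then the shift along the tool's x, y, z in mm, then the turn, a rotation vector about the tool's x, y, z in degrees. A call has 1 to 5 rows; each row shifts and turns the pose as measured when the row begins, along the tool's axes as they then stand; what a row does not reach is not made up. A row lasts 1/12 s, in which the tool goes at most 41.7 mm and 7.16 degrees, less where a joint would pass 70% of its speed; a pose out of reach is approached as far as the arm can. A call with a gripper value outside its range is refused whole. The fingers move at their own pace and stop on an object; FORCE is the grip in N (left out, the last holds). Time passes only in rows, so rows that do not move let the fingers close. It gives the time, the measured TCP pose, the force and the opening at its end, in the units of the state.
- r.sense(): the state, without advancing time (a new reading comes with each control period).
- optics.grab_frame(name): name is "scene" or "top"; returns the picture (480x640x3 uint8, red, green, blue); there is no depth.
- optics.camera_info(name): a dict with "fx", "fy", "cx", "cy" (pixels), "world_from_camera" (4x4, takes a point from camera to world coordinates). Camera axes: x right, y down, z forward; pixel columns grow to the right and rows downward; lengths in mm; the calibration is good to about 2 mm. A picture is of the moment at which its call begins. camera_info takes no time and is no camera call.
- ticket.sign_off(): hands the job in, once; it reports no verdict.
The state is a dict: "clock": time; "qpos": joint angles; "qvel": joint speeds; "joint_efforts": joint torques, N m; "eef_pos": TCP position; "tcp_rot": TCP orientation; "contact_force": force on the tool from outside, world axes, zero at the start; "wrist_torque": the same for the moment, N m; "opening": opening from 0.0 (shut) to 1.0 (fully open).
Only numpy, scipy, OpenCV 4.12 (cv2) and the standard library are available. Lean on these libraries where they do the work, as an engineer would, in place of code of your own. Each camera call takes 0.05 s, during which the arm holds its last target.

## Working session

There is one attempt and no reset: what is moved stays moved. The work goes in short steps, Python scripts to look and compute and a shell command to move; the robot and the scene stay as the last step left them, time stands still between calls to the robot, and variables do not carry over. Pictures are saved under pics/ and viewed, and the job is handed in when it is done.

```bash
mkdir -p pics; ls
python3 - <<'E'
from rig import r, optics, ticket
import cv2
print(r.sense(), r.pinch_z)
for n in("scene","top"):
    print(n,optics.camera_info(n))
    cv2.imwrite(f"pics/{n}0.png",optics.grab_frame(n)[:,:,::-1])
E
```

```text
pics
{'clock': 0.0, 'qpos': array([ 1.25358110e+00,  3.53686292e-01,  1.63412477e+00,  1.56728372e-05,
        1.15521675e+00, -2.39983200e-03]), 'qvel': array([ 0.00118911,  0.00053006, -0.00062935,  0.0006104 ,  0.00032619,
        0.00140614]), 'joint_efforts': array([-2.36586551e-03, -6.05241680e+01, -3.42067230e+01, -1.96242017e-04,
        9.30967683e-03, -6.60091757e-06]), 'eef_pos': array([193.37148302, 593.83016112, 230.54187447]), 'tcp_rot': array([-3.14015754e+00, -1.77737915e-05,  2.82677091e+00]), 'contact_force': array([0.55294699, 0.44450117, 0.28621742]), 'wrist_torque': array([ 0.01646371, -0.02013649,  0.09609271]), 'opening': 0.9997217369912157} -18.700000000000003
scene {'fx': 579.3078323355143, 'fy': 579.3078323355143, 'cx': 331.86853197122724, 'cy': 231.7572186585973, 'world_from_camera': array([[ 5.71757351e-01, -3.57686229e-01,  7.38345511e-01,
        -3.75238274e+02],
       [-8.20415426e-01, -2.45461769e-01,  5.16398149e-01,
        -6.77954363e+02],
       [-3.47291130e-03, -9.01004485e-01, -4.33795871e-01,
         6.12250178e+02],
       [ 0.00000000e+00,  0.00000000e+00,  0.00000000e+00,
         1.00000000e+00]])}
top {'fx': 554.7105569863946, 'fy': 554.7105569863946, 'cx': 319.4619637285891, 'cy': 239.6899865887128, 'world_from_camera': array([[-5.30938533e-03, -9.96250021e-01,  8.63580155e-02,
         4.09363924e+02],
       [-9.99925381e-01,  4.33909705e-03, -1.14194798e-02,
        -1.48433082e+01],
       [ 1.10019412e-02, -8.64122019e-02, -9.96198719e-01,
         1.54041544e+03],
       [ 0.00000000e+00,  0.00000000e+00,  0.00000000e+00,
         1.00000000e+00]])}
```

View pics/scene0.png

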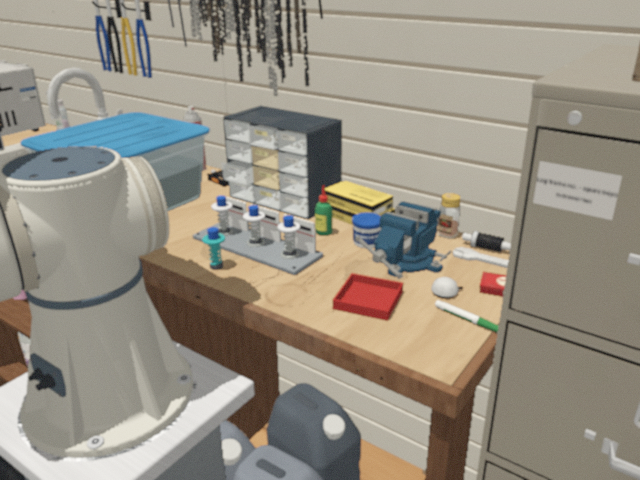

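View pics/top0.png

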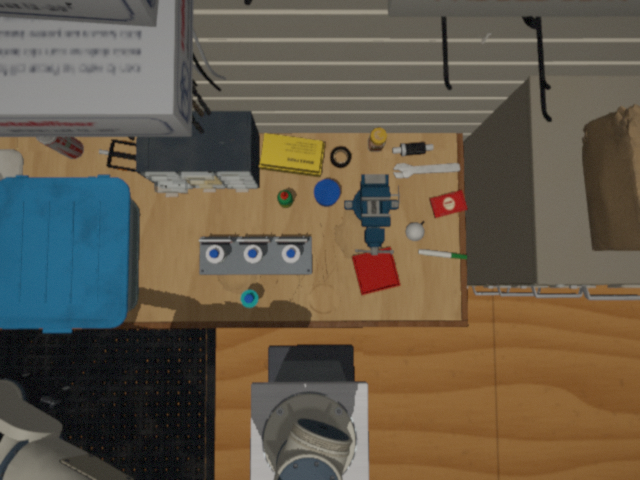

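The scene picture shows the three springs at about (222,205), (254,215) and (288,225), the turquoise decoy at (214,248) and the tray at (368,296). The top view shows the bosses at about (215,253), (253,253) and (291,253), and the tray at (376,271). The vise is just behind the tray.

```bash
cat > h.py <<'E'
import numpy as np, cv2
from rig import r, optics, ticket
def ray(n,u,v):
    c=optics.camera_info(n);T=c["world_from_camera"]
    d=T[:3,:3]@np.array([(u-c["cx"])/c["fx"],(v-c["cy"])/c["fy"],1]);return T[:3,3],d
def atz(n,u,v,z):
    o,d=ray(n,u,v);return o+d*(z-o[2])/d[2]
def proj(n,p):
    c=optics.camera_info(n);T=c["world_from_camera"]
    q=T[:3,:3].T@(np.array(p)-T[:3,3]);return c["fx"]*q[0]/q[2]+c["cx"],c["fy"]*q[1]/q[2]+c["cy"]
def tri(u,v,u2,v2):
    o,d=ray("scene",u,v);o2,d2=ray("top",u2,v2)
    s=np.linalg.lstsq(np.c_[d,-d2],o2-o,rcond=None)[0];a=o+d*s[0];b=o2+d2*s[1];return (a+b)/2,np.linalg.norm(a-b)
def crop(img,x0,y0,x1,y1,k,name):
    cv2.imwrite(f"pics/{name}.png",cv2.resize(img[y0:y1,x0:x1],None,fx=k,fy=k,interpolation=cv2.INTER_CUBIC)[:,:,::-1])
E
python3 - <<'E'
from h import *
t=cv2.imread("pics/top0.png")[:,:,::-1];s=cv2.imread("pics/scene0.png")[:,:,::-1]
crop(t,190,225,410,305,3.6,"t1");crop(s,185,180,335,280,5,"s1")
for n,im,x0,y0,x1,y1,z in(("top",t,190,225,320,320,103),("scene",s,185,180,335,280,103)):
    hsv=cv2.cvtColor(im,cv2.COLOR_RGB2HSV)
    m=cv2.inRange(hsv,(108,120,40),(125,255,255));mm=m*0;mm[y0:y1,x0:x1]=m[y0:y1,x0:x1]
    k,_,st,ce=cv2.connectedComponentsWithStats(mm)
    for i in range(1,k):
        if st[i,4]>8: print(n,st[i],ce[i],atz(n,*ce[i],z if n=="top" else 93).round(1))
hsv=cv2.cvtColor(t,cv2.COLOR_RGB2HSV)
m=cv2.inRange(hsv,(0,130,60),(8,255,255))|cv2.inRange(hsv,(172,130,60),(180,255,255))
k,l,st,ce=cv2.connectedComponentsWithStats(m)
for i in range(1,k):
    if st[i,4]>500:
        rr=cv2.minAreaRect(np.argwhere(l==i)[:,::-1].astype(np.float32));print(rr,ce[i],atz("top",*rr[0],22))
        for c in cv2.boxPoints(rr): print(atz("top",*c,22).round(1))
E
```

```text
top [287 249   8   8  45] [290.44444444 252.82222222] [500.1  44.1 103. ]
top [210 250   8   7  49] [213.6122449  253.06122449] [500.4 243.1 103. ]
top [248 250   9   7  44] [251.97727273 253.02272727] [500.  143.8 103. ]
top [245 296   7   6  29] [248.44827586 298.31034483] [383.3 152.3 103. ]
scene [218 197   7   9  59] [221.         200.72881356] [499.1 248.3  93. ]
scene [250 206   8  10  70] [253.38571429 210.47142857] [499.3 147.9  93. ]
scene [284 216   9  11  80] [288.4    220.9125] [499.8  48.   93. ]
scene [208 228  10  11  88] [212.60227273 232.38636364] [366.7 141.5  93. ]
((448.2059326171875, 203.3235321044922), (21.10059928894043, 34.1975212097168), 75.96376037597656) [448.35483871 203.53820034] [ 640.57227806 -389.50415491   22.        ]
[ 657.8 -336.7   22. ]
[ 680.8 -429.6   22. ]
[ 623.4 -442.2   22. ]
[ 600.6 -349.6   22. ]
((375.7059020996094, 270.32354736328125), (40.26091384887695, 40.01837158203125), 75.96376037597656) [375.27737226 271.74253484] [ 456.14148015 -185.78939316   22.        ]
[ 496.7 -119.6   22. ]
[ 522.9 -226.7   22. ]
[ 415.7 -251.7   22. ]
[ 389.9 -145.2   22. ]
```

View pics/s1.png

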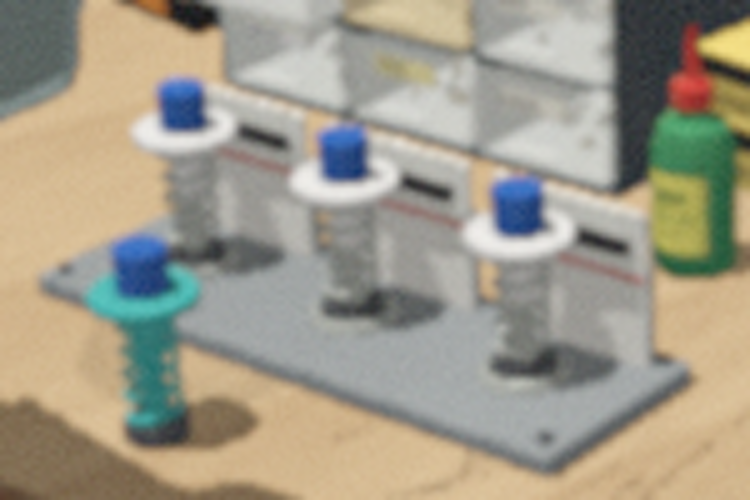

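View pics/t1.png

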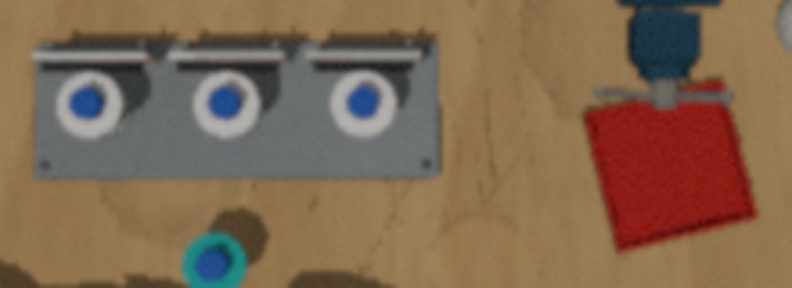

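```bash
python3 - <<'E'
from h import *
for u,v in((214.7,253.9),(253.05,253.9),(290.8,253.9)): print(atz("top",u,v,82).round(1))
# flange centres scene crop (5x, off 185,180)
for (u,v),(a,b) in zip(((184,132),(344,180),(519,233)),((214.7,253.9),(253.05,253.9),(290.8,253.9))):
    u=185+u/5;v=180+v/5;print("scene",atz("scene",u,v,82).round(1),"tri",tri(u,v,a,b))
print("box corner",atz("top",135,325,150)); print("plate corners",[atz("top",190+u/3.6,225+v/3.6,12).round(0) for u,v in((35,178),(438,178))])
print("vise",[atz("top",190+u/3.6,225+v/3.6,80).round(0) for u,v in((597,93),(732,97),(664,70))])
E
python3 -m jog '0 0 0 0 0 0 -6;0 0 0 0 0 0 -6;0 0 0 0 0 0 -6.04;255 0 -30 0 0 0 0;255 0 -40 0 0 0 0'
```

```text
[499.5 244.   82. ]
[499.  143.3  82. ]
[498.6  44.1  82. ]
scene [494. 242.  82.] tri (array([498.80527071, 245.2931761 ,  79.47790148]), np.float64(2.470222456190341))
scene [495.1 143.9  82. ] tri (array([498.08091487, 144.58256898,  80.75543538]), np.float64(3.089113031586909))
scene [495.8  44.3  82. ] tri (array([498.0250557 ,  44.84745003,  81.04909235]), np.float64(1.9130540809022507))
box corner [320.03390406 426.73195659 150.        ]
plate corners [array([448., 297.,  12.]), array([446., -10.,  12.])]
vise [array([ 506., -127.,   80.]), array([ 503., -227.,   80.]), array([ 523., -177.,   80.])]
clock: 0.52
eef_pos: [193.9, 527.0, 228.3]
tcp_rot: [-3.141, -0.001, -3.124]
contact_force: [0.5, -0.8, 0.6]
opening: 0.751
```

```bash
python3 -m jog '255 0 -41 0 0 0 0;255 0 -41 0 0 0 0;255 0 -41 0 0 0 0;255 0 -41 0 0 0 0;255 -30 -41 0 0 0 1'; python3 -m jog '255 -41 -10 0 0 0 0;255 -41 -10 0 0 0 0;255 -41 -10 0 0 0 0;255 -41 -10 0 0 0 0;255 -41 -10 0 0 0 0';python3 -m jog '255 -41 0 10 0 0 0;255 -20 0 10 0 0 0;255 0 0 30 0 0 0;255 0 0 0 0 0 0'
```

```text
clock: 0.93
eef_pos: [217.2, 323.6, 225.3]
tcp_rot: [-3.136, -0.004, -3.136]
contact_force: [0.8, 0.3, -0.1]
opening: 0.007
clock: 1.35
eef_pos: [418.9, 265.9, 224.5]
tcp_rot: [-3.135, -0.006, -3.133]
contact_force: [-0.0, 1.1, -0.4]
opening: 0.001
clock: 1.68
eef_pos: [489.4, 262.3, 173.4]
tcp_rot: [-3.136, -0.001, -3.141]
contact_force: [-0.8, -1.3, -0.6]
opening: 0.001
```

```bash
python3 -m jog '255 -8.5 -18 10 0 0 0;255 0 0 30 0 0 0;255 0 0 10 0 0 0;255 0 0 0 0 0 0';  python3 - <<'E'
from h import *
s=optics.grab_frame("scene");t=optics.grab_frame("top");crop(s,185,150,335,260,5,"s2");crop(t,190,215,330,305,5,"t2");print(r.sense()["eef_pos"],r.sense()["contact_force"])
E
```

```text
clock: 2.02
eef_pos: [497.8, 243.8, 124.0]
tcp_rot: [-3.136, -0.002, -3.14]
contact_force: [-0.5, -0.4, 0.4]
opening: -0.0
[498.51310998 244.50761765 125.60208083] [-0.51432989 -0.4932157   0.07683229]
```

View pics/s2.png

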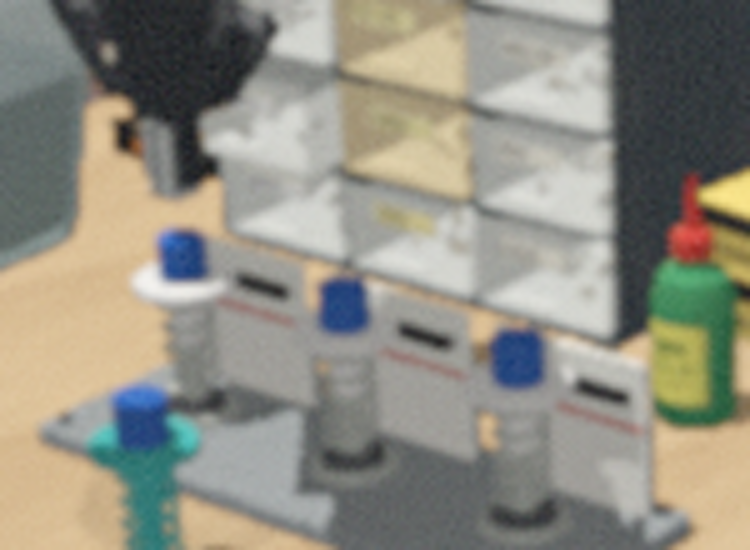

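View pics/t2.png

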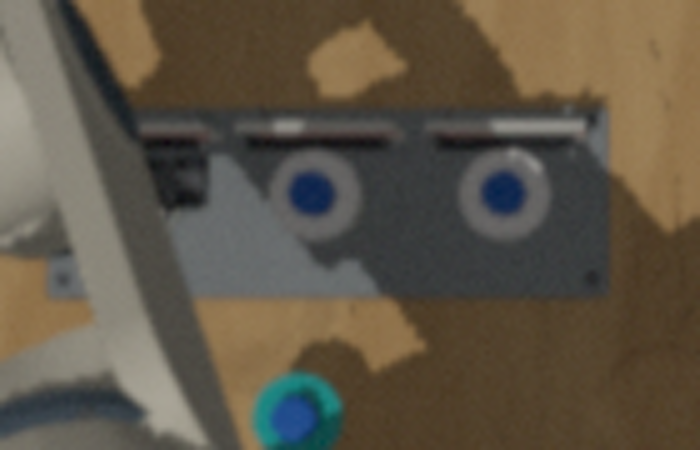

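The fingers are above boss 1 at crop (168,193), and the boss top is at (182,237). I'll compare that with the projected TCP.

Run:
```python
from h import *
for p in((498.3,244.3,125),(498,244.5,103),(498,144,103),(498,44.5,103)):
    u,v=proj("scene",p);print(p,(u-185)*5,(v-150)*5)
```

```text
(498.3, 244.3, 125) 179.01094207730722 191.82408216066534
(498, 244.5, 103) 182.3517063127187 236.2565148364473
(498, 144, 103) 345.26510366155236 284.70209898721066
(498, 44.5, 103) 520.005222431497 336.66459726018854
```

```bash
python3 -m jog '255 0 0 10 0 0 0;255 0 0 6 0 0 0;255 0 0 0 0 0 0'; for i in 1; do python3 -m jog '255 0 0 3 0 0 0;255 0 0 3 0 0 0;255 0 0 0 0 0 0'; done; python3 -m jog '255 0 0 3 0 0 0;255 0 0 3 0 0 0;255 0 0 0 0 0 0'
```

```text
clock: 2.37
eef_pos: [499.9, 246.4, 112.4]
tcp_rot: [-3.139, 0.005, -3.138]
contact_force: [-0.4, -0.8, -0.4]
opening: 0.003
clock: 2.62
eef_pos: [500.2, 247.2, 106.9]
tcp_rot: [-3.14, 0.007, -3.137]
contact_force: [0.0, -0.2, -0.6]
opening: 0.0
clock: 2.87
eef_pos: [500.6, 247.4, 101.0]
tcp_rot: [-3.141, 0.007, -3.137]
contact_force: [-0.7, 0.5, 2.4]
opening: 0.003
```

```bash
python3 -m jog '255 1 -1 -4 0 0 0;255 2 -2.5 0 0 -0.4 0;255 0 0 0 0 0 0';python3 -m jog '255 0 0 2 0 0 0;255 0 0 2 0 0 0;255 0 0 0 0 0 0';python3 -m jog '255 0 0 3 0 0 0;255 0 0 3 0 0 0;255 0 0 0 0 0 0'
```

```text
clock: 3.12
eef_pos: [497.5, 243.6, 105.2]
tcp_rot: [-3.14, 0.015, -3.138]
contact_force: [0.7, 0.2, -0.0]
opening: 0.002
clock: 3.37
eef_pos: [497.7, 243.5, 101.5]
tcp_rot: [-3.141, 0.016, -3.138]
contact_force: [0.2, 0.1, 2.2]
opening: -0.001
clock: 3.62
eef_pos: [497.9, 243.7, 95.9]
tcp_rot: [-3.141, 0.016, -3.138]
contact_force: [-2.2, -0.9, 6.6]
opening: 0.004
```

```bash
python3 -m jog '255 0 0 3 0 0.4 0;255 0 0 3 0 0.4 0;255 0 0 0 0 0 0';python3 -m jog '255 0 0 3 0 0 0;255 0 0 0 0 0 0';python3 -m jog '255 0 0 2 0 0 0;255 0 0 0 0 0 0;255 0 0 0 0 0 0'
```

```text
clock: 3.87
eef_pos: [498.4, 244.0, 91.0]
tcp_rot: [-3.142, 0.002, -3.138]
contact_force: [-2.3, -1.9, 9.4]
opening: 0.003
clock: 4.03
eef_pos: [498.8, 244.1, 89.1]
tcp_rot: [3.141, 0.003, -3.138]
contact_force: [-2.2, -0.9, 11.6]
opening: -0.0
clock: 4.28
eef_pos: [499.7, 244.5, 89.2]
tcp_rot: [3.141, 0.004, -3.138]
contact_force: [-2.3, -1.3, 11.1]
opening: 0.001
```

```bash
python3 -m jog '255 1 0 4 0 0 0;255 0 0 0 0 0 0';python3 -m jog '255 0 0 3 0 0 0;255 0 0 0 0 0 0';python3 - <<'E'
from h import *
s=optics.grab_frame("scene");crop(s,200,170,260,220,12,"s3");
for i in range(4): x=r.sense();print(x["eef_pos"],x["contact_force"])
E
```

```text
clock: 4.45
eef_pos: [499.6, 244.9, 86.9]
tcp_rot: [3.14, 0.006, -3.138]
contact_force: [-2.8, -2.0, 13.5]
opening: 0.003
clock: 4.62
eef_pos: [500.3, 245.1, 85.7]
tcp_rot: [3.14, 0.007, -3.137]
contact_force: [-3.4, -1.9, 15.1]
opening: -0.004
[500.6685073  245.31935142  86.12087684] [-2.99109479 -1.09745676 13.64846327]
[500.6685073  245.31935142  86.12087684] [-2.99109479 -1.09745676 13.64846327]
[500.6685073  245.31935142  86.12087684] [-2.99109479 -1.09745676 13.64846327]
[500.6685073  245.31935142  86.12087684] [-2.99109479 -1.09745676 13.64846327]
```

View pics/s3.png

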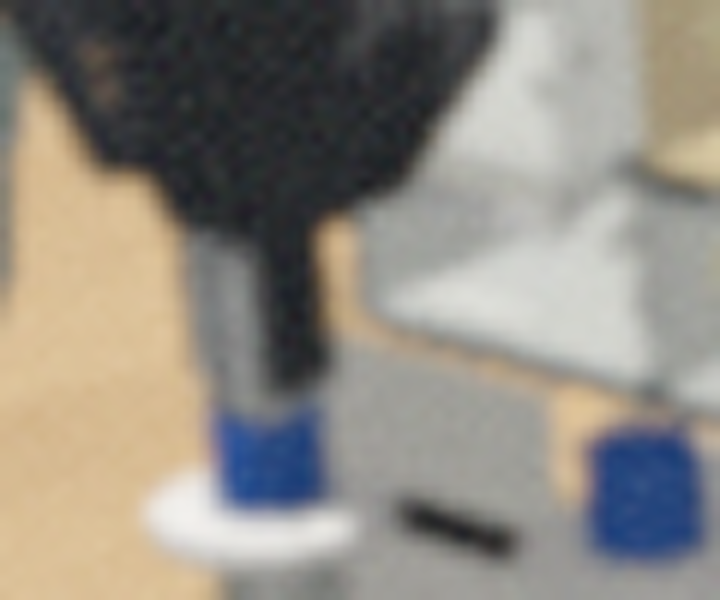

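```bash
cat >> h.py <<'E'
def rect(img,yc,xp=530,dy=45,k=8,z0=95,z1=35):
    ys=np.arange(yc+dy,yc-dy,-1/k);zs=np.arange(z0,z1,-1/k)
    Y,Z=np.meshgrid(ys,zs);c=optics.camera_info("scene");T=c["world_from_camera"]
    P=np.stack([np.full(Y.shape,xp),Y,Z],-1)-T[:3,3];q=P@T[:3,:3]
    return cv2.remap(img,(c["fx"]*q[...,0]/q[...,2]+c["cx"]).astype(np.float32),(c["fy"]*q[...,1]/q[...,2]+c["cy"]).astype(np.float32),cv2.INTER_CUBIC)
E
python3 - <<'E'
from h import *
a=cv2.imread("pics/scene0.png")[:,:,::-1].copy();b=optics.grab_frame("scene")
crop(np.vstack([rect(a,244),rect(b,244)]),0,0,720,960,.6,"r1")
E
```

```text
(no output)
```

View pics/r1.png

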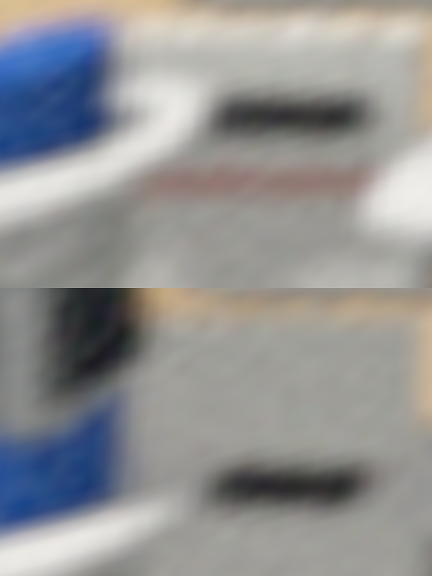

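Run:
```python
from h import *
a=cv2.imread("pics/scene0.png")[:,:,::-1].copy();b=optics.grab_frame("scene")
crop(a,265,205,325,260,13,"z3")
crop(np.vstack([rect(a,44.5),rect(b,44.5)]),0,0,720,960,.6,"r3")
```

```text
(no output)
```

View pics/z3.png

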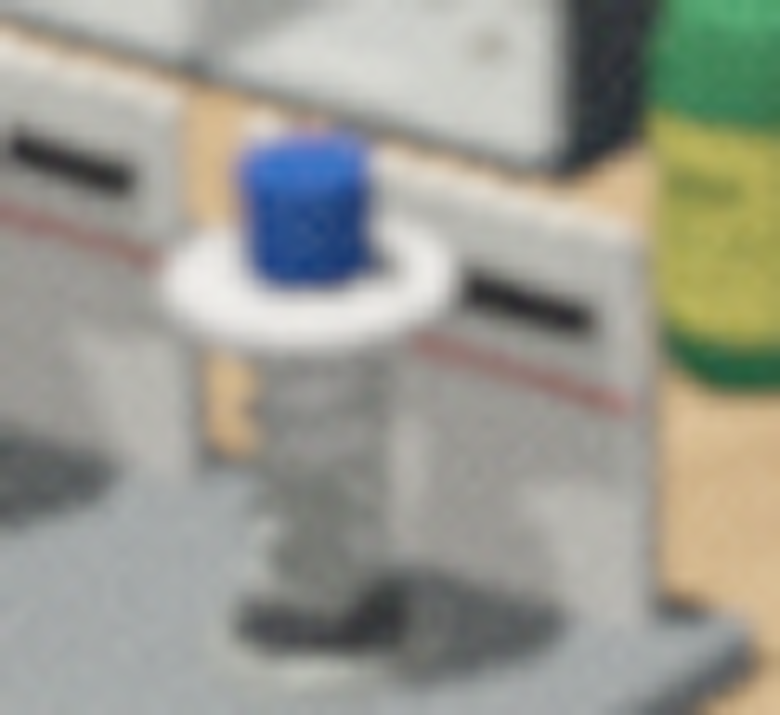

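View pics/r3.png

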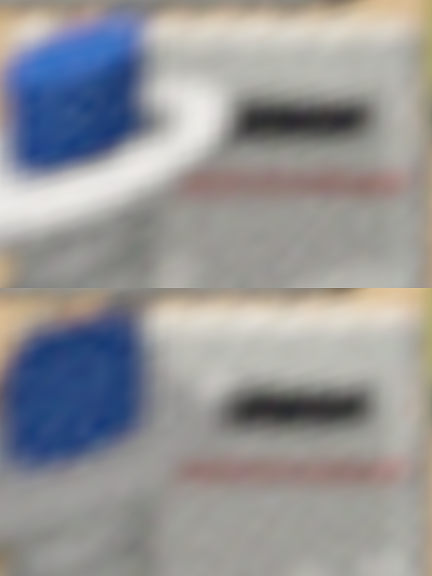

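```bash
cat >> h.py <<'E'
def gauge(img,yc,lo,hi,tag,xp=530):
    # dark bar edges (half level) in rectified plate, y offsets lo..hi (px at k=8)
    g=rect(img,yc,xp).astype(float); p=g[:,lo:hi].mean(1)  # rows
    L=p.mean(1); i=np.argmin(np.where(np.arange(len(L))>60,L,999)); 
    up=np.median(L[max(0,i-60):i-30]); dn=np.median(L[i+35:i+60])
    t=next(j for j in range(i,0,-1) if L[j]>(up+L[i])/2); b=next(j for j in range(i,len(L)) if L[j]>(dn+L[i])/2)
    R=p[:,0]-p[:,1:].mean(1)
    print(tag,"bar top z %.2f centre %.2f bot %.2f"%(95-t/8,95-i/8,95-b/8),"red peak",95-np.argmax(R)/8 if 1 else 0, R.max().round(1))
    return L,R
E
python3 - <<'E'
from h import *
a=cv2.imread("pics/scene0.png")[:,:,::-1].copy()
b=np.mean([optics.grab_frame("scene").astype(np.float32) for _ in range(4)],0)
cv2.imwrite("pics/b_avg.png",b[:,:,::-1]);
for yc,n in((244.5,1),(144,2),(44.5,3)):
    L,R=gauge(a,yc,430,570,f"st{n} start"); gauge(b,yc,430,570,f"st{n} now")
x=r.sense();print(x["eef_pos"],x["contact_force"],x["clock"])
E
```

```text
st1 start bar top z 74.00 centre 70.75 bot 67.50 red peak 57.125 25.4
st1 now bar top z 56.88 centre 53.62 bot 50.38 red peak 91.25 23.8
st2 start bar top z 73.38 centre 70.12 bot 67.00 red peak 92.0 26.0
st2 now bar top z 73.75 centre 70.62 bot 67.38 red peak 91.5 32.8
st3 start bar top z 73.00 centre 69.88 bot 66.62 red peak 92.5 27.4
st3 now bar top z 73.00 centre 69.75 bot 66.62 red peak 56.75 27.0
[500.70814343 245.31637572  86.14614476] [-2.72248257 -1.4518398  14.15917831] 4.9667[ WARN:0@11.817] global loadsave.cpp:1063 imwrite_ Unsupported depth image for selected encoder is fallbacked to CV_8U.
```

Run:
```python
from h import *
a=cv2.imread("pics/scene0.png")[:,:,::-1].copy();b=cv2.imread("pics/b_avg.png")[:,:,::-1].copy()
for yc,im,lo,hi,n in((44.5,a,400,640,'3a'),(44.5,b,400,640,'3b'),(144,a,330,540,'2a'),(144,b,330,540,'2b'),(244.5,a,330,540,'1a')):
    g=rect(im,yc).astype(float)[:,lo:hi].mean(1);R=(g[:,0]-g[:,1:].mean(1))[230:380]
    R=R-np.median(R);i=R.argmax();h=R[i]/2
    t=next(j for j in range(i,0,-1) if R[j]<h);bb=next(j for j in range(i,150) if R[j]<h)
    print(n,R[i].round(1),"up %.2f c %.2f lo %.2f"%(95-(t+230)/8,95-(i+230)/8,95-(bb+230)/8))
```

```text
3a 20.3 up 59.50 c 56.88 lo 54.12
3b 20.9 up 59.38 c 56.75 lo 54.12
2a 18.8 up 59.50 c 57.12 lo 54.25
2b 19.7 up 59.50 c 57.00 lo 54.25
1a 17.6 up 59.75 c 57.12 lo 54.25
```

```bash
python3 -m jog '255 3 0 4 0 0 0;255 0 0 0 0 0 0';python3 - <<'E'
from h import *
b=np.mean([optics.grab_frame("scene").astype(np.float32) for _ in range(3)],0)
gauge(b,244.5,430,570,"1")
x=r.sense();print(x["eef_pos"],x["contact_force"],x["clock"])
E
```

```text
clock: 5.13
eef_pos: [499.0, 245.5, 84.1]
tcp_rot: [3.139, 0.01, -3.137]
contact_force: [-3.0, -2.3, 15.3]
opening: 0.002
1 bar top z 56.12 centre 52.88 bot 49.50 red peak 91.25 24.0
[499.63955265 245.78951815  84.71247571] [-3.07995806 -2.6826161  14.59365936] 5.2833
```

```bash
python3 -m jog '255 1 -1 4 0 0 0;255 0 0 0 0 0 0';python3 - <<'E'
from h import *
b=np.mean([optics.grab_frame("scene").astype(np.float32) for _ in range(3)],0)
gauge(b,244.5,430,570,"1")
x=r.sense();print(x["eef_pos"],x["contact_force"],x["clock"])
E
```

```text
clock: 5.45
eef_pos: [499.7, 245.0, 82.8]
tcp_rot: [3.138, 0.013, -3.137]
contact_force: [-3.5, -2.4, 17.1]
opening: 0.005
1 bar top z 55.25 centre 51.75 bot 48.25 red peak 55.25 34.1
[500.21601882 245.33065561  83.38079063] [-2.9603505  -1.13163946 15.59708606] 5.6
```

```bash
python3 -m jog '255 2 0 2.5 0 0 0;255 0 0 0 0 0 0';python3 - <<'E'
from h import *
b=np.mean([optics.grab_frame("scene").astype(np.float32) for _ in range(4)],0)
gauge(b,244.5,430,570,"1")
x=r.sense();print(x["eef_pos"],x["contact_force"],x["clock"])
E
```

```text
clock: 5.77
eef_pos: [499.3, 245.5, 83.0]
tcp_rot: [3.137, 0.016, -3.137]
contact_force: [-2.3, -1.1, 15.4]
opening: 0.001
1 bar top z 55.12 centre 51.75 bot 48.25 red peak 55.25 34.4
[499.79015447 245.66837995  83.3608434 ] [-3.55421487 -2.05209201 16.52955327] 5.9667
```

```bash
python3 -m jog '255 1.5 0 4 0 0.5 0;255 0 0 0 0 0 0';python3 - <<'E'
from h import *
b=np.mean([optics.grab_frame("scene").astype(np.float32) for _ in range(4)],0)
gauge(b,244.5,430,570,"1")
x=r.sense();print(x["eef_pos"],x["contact_force"],x["clock"])
E
```

```text
clock: 6.13
eef_pos: [499.5, 245.8, 81.7]
tcp_rot: [3.136, 0.01, -3.136]
contact_force: [-2.8, -3.3, 16.2]
opening: 0.002
1 bar top z 53.38 centre 50.12 bot 46.75 red peak 55.625 32.7
[499.83811034 245.96333252  82.10631088] [-3.86399746 -2.17094967 16.92183678] 6.3333
```

```bash
python3 -m jog '255 0 0 -25 0 0.5 0;255 0 0 -15 0 0.3 0;255 2 -40 -4 0 0 0;255 0 -40 0 0 0 0;255 0 -20 0 0 0 0';python3 -m jog '255 0 0 0 0 0 0';python3 - <<'E'
from h import *
b=np.mean([optics.grab_frame("scene").astype(np.float32) for _ in range(4)],0)
gauge(b,244.5,430,570,"1");gauge(b,144,430,570,"2")
x=r.sense();print(x["eef_pos"],x["contact_force"],x["clock"])
crop(b.clip(0,255).astype(np.uint8),185,150,335,260,5,"s4")
E
```

```text
clock: 6.75
eef_pos: [499.4, 147.3, 127.7]
tcp_rot: [3.135, -0.0, -3.129]
contact_force: [0.1, -0.1, -0.0]
opening: -0.0
clock: 6.83
eef_pos: [499.1, 144.4, 127.6]
tcp_rot: [3.136, -0.001, -3.131]
contact_force: [0.4, -0.6, -0.5]
opening: -0.0
1 bar top z 53.25 centre 49.75 bot 46.38 red peak 55.5 42.7
2 bar top z 73.75 centre 70.62 bot 67.38 red peak 91.5 32.5
[499.57685841 147.96507126 127.51281979] [-0.33018586  0.8203973   0.6118836 ] 7.0333
```

View pics/s4.png

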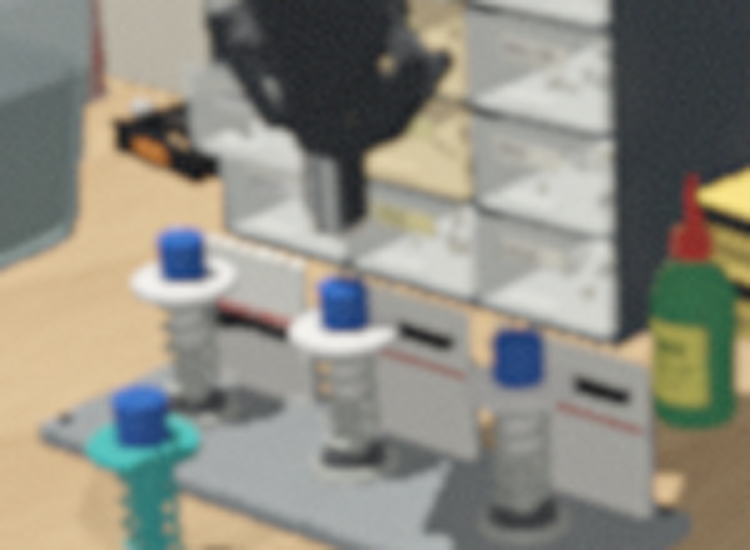

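Run:
```python
from h import *
b=np.mean([optics.grab_frame("scene").astype(np.float32) for _ in range(3)],0).clip(0,255).astype(np.uint8)
crop(np.vstack([rect(b,244.5),rect(b,44.5)]),0,0,720,960,.6,"r4")
g=rect(b,244.5).astype(int)[:,380:480].mean(1)
h=rect(b,44.5).astype(int)[:,430:560].mean(1)
for i in range(150,400,10): print(95-i/8,g[i].round(),h[i].round())
```

```text
76.25 [188. 188. 181.] [142. 142. 136.]
75.0 [188. 188. 182.] [123. 124. 118.]
73.75 [188. 187. 182.] [99. 99. 95.]
72.5 [188. 187. 181.] [71. 70. 69.]
71.25 [188. 187. 181.] [48. 47. 48.]
70.0 [188. 187. 181.] [42. 41. 42.]
68.75 [187. 187. 181.] [56. 55. 54.]
67.5 [187. 187. 182.] [82. 82. 79.]
66.25 [188. 187. 182.] [110. 110. 106.]
65.0 [189. 188. 182.] [132. 133. 127.]
63.75 [189. 187. 182.] [147. 147. 141.]
62.5 [190. 185. 180.] [155. 154. 148.]
61.25 [189. 182. 176.] [158. 154. 148.]
60.0 [186. 173. 168.] [157. 147. 141.]
58.75 [181. 161. 155.] [153. 136. 130.]
57.5 [171. 144. 139.] [151. 127. 122.]
56.25 [157. 125. 120.] [150. 126. 121.]
55.0 [139. 105. 102.] [152. 132. 127.]
53.75 [117.  86.  83.] [155. 143. 138.]
52.5 [91. 67. 66.] [157. 152. 147.]
51.25 [67. 52. 52.] [159. 156. 152.]
50.0 [55. 48. 50.] [159. 158. 153.]
48.75 [61. 59. 60.] [159. 159. 154.]
47.5 [81. 80. 79.] [160. 159. 154.]
46.25 [105. 105. 102.] [160. 159. 154.]
```

View pics/r4.png

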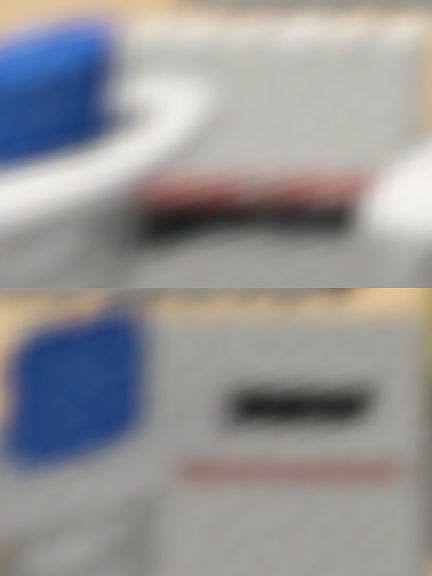

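```bash
cat >> h.py <<'E'
def lin(im):
    c=np.asarray(im,float)/255;return np.where(c<=.04045,c/12.92,((c+.055)/1.055)**2.4)
E
python3 - <<'E'
from h import *
b=np.mean([optics.grab_frame("scene").astype(np.float32) for _ in range(3)],0)
a=cv2.imread("pics/scene0.png")[:,:,::-1].astype(np.float32)
z=95-np.arange(480)/8
for n,im,yc,lo,hi in(("1 now",b,244.5,380,480),("1 start",a,244.5,380,480),("3 now",b,44.5,430,560),("3 start",a,44.5,430,560),("2 start",a,144,430,540)):
    g=rect(lin(im).astype(np.float32),yc)[:,lo:hi].mean(1)
    R=g[:,0]-1.0*g[:,1]; m=(z>46)&(z<65);base=np.median(R[(z>60)&(z<66)])
    R=np.clip(R-0,0,None)[m]
    print(n,"red int %.3f centroid %.2f"%(R.sum()/8,(R*z[m]).sum()/R.sum()),"plate",g[:,0][(z>60)&(z<63)].mean().round(3))
    G=g[:,1];zz=z[::10];print(np.c_[zz,g[::10,0],G[::10]][14:42].round(2).tolist() if n in("1 now","3 now") else "")
E
```

```text
1 now red int 1.016 centroid 56.84 plate 0.507
[[77.5, 0.5, 0.5], [76.25, 0.51, 0.51], [75.0, 0.51, 0.5], [73.75, 0.5, 0.5], [72.5, 0.5, 0.5], [71.25, 0.5, 0.5], [70.0, 0.51, 0.5], [68.75, 0.51, 0.5], [67.5, 0.51, 0.5], [66.25, 0.51, 0.5], [65.0, 0.51, 0.5], [63.75, 0.51, 0.5], [62.5, 0.51, 0.49], [61.25, 0.51, 0.46], [60.0, 0.49, 0.42], [58.75, 0.46, 0.35], [57.5, 0.41, 0.28], [56.25, 0.34, 0.21], [55.0, 0.26, 0.14], [53.75, 0.18, 0.09], [52.5, 0.1, 0.05], [51.25, 0.05, 0.03], [50.0, 0.04, 0.03], [48.75, 0.04, 0.04], [47.5, 0.08, 0.08], [46.25, 0.15, 0.14], [45.0, 0.21, 0.21], [43.75, 0.27, 0.27]]
1 start red int 0.672 centroid 56.85 plate 0.319

3 now red int 0.643 centroid 56.43 plate 0.333
[[77.5, 0.32, 0.32], [76.25, 0.27, 0.27], [75.0, 0.2, 0.2], [73.75, 0.13, 0.13], [72.5, 0.06, 0.06], [71.25, 0.03, 0.03], [70.0, 0.02, 0.02], [68.75, 0.04, 0.04], [67.5, 0.08, 0.08], [66.25, 0.16, 0.16], [65.0, 0.23, 0.24], [63.75, 0.3, 0.29], [62.5, 0.33, 0.32], [61.25, 0.34, 0.32], [60.0, 0.33, 0.29], [58.75, 0.32, 0.25], [57.5, 0.31, 0.21], [56.25, 0.3, 0.21], [55.0, 0.31, 0.23], [53.75, 0.33, 0.28], [52.5, 0.34, 0.31], [51.25, 0.35, 0.34], [50.0, 0.35, 0.35], [48.75, 0.35, 0.35], [47.5, 0.35, 0.34], [46.25, 0.35, 0.34], [45.0, 0.35, 0.34], [43.75, 0.35, 0.34]]
3 start red int 0.617 centroid 56.43 plate 0.312

2 start red int 0.636 centroid 56.69 plate 0.309
```

```bash
cat >> h.py <<'E'
from scipy.optimize import least_squares
from scipy.ndimage import gaussian_filter1d
Z=95-np.arange(480)/8
def prof(im,yc,lo,hi): return rect(lin(im).astype(np.float32),yc)[:,lo:hi].mean(1)
def model(p,zs,th=2.0):
    off,top,tb,fb,pu,pl,rg,sg,d=p
    zf=np.arange(95,35,-.125)
    R=np.where(zf+0>zs,pu,pl).astype(float);G=R.copy()
    def cov(z,hi,lo): return np.clip((hi-z)/.125+.5,0,1)*np.clip((z-lo)/.125+.5,0,1)
    c=cov(zf,56+off,56-th+off);G=G*(1-c)+c*R*rg
    s=.605
    a=top+off-s*d; b=a-s*7; e=b-6
    for X in(R,G):
        c=cov(zf,a,b);X[:]=X*(1-c)+c*tb*pu
        c=cov(zf,b,e);X[:]=X*(1-c)+c*fb*pu
    return gaussian_filter1d(R,sg*8),gaussian_filter1d(G,sg*8)
def fit(im,yc,lo,hi,top0,off=None,d=0.5,z=(40,84),th=2.0,tag=""):
    g=prof(im,yc,lo,hi);m=(Z<z[1])&(Z>z[0])
    def full(q): return np.array([q[0] if off is None else off,q[1],q[2],q[3],q[4],q[5],q[6],q[7],d])
    def res(q):
        f=full(q);R,G=model(f,f[1]-6,th);return np.r_[(R-g[:,0])[m],(G-g[:,1])[m]]
    s=least_squares(res,[1.7,top0,.3,.1,.4,.35,.2,2.],bounds=([-2,40,0.0,0,.1,.1,0,1],[5,80,1.2,.4,.9,.9,.8,4]))
    print(tag,"d",d,"th",th,"off %.2f top %.2f tb %.2f fb %.2f pu %.2f pl %.2f rg %.2f sg %.2f"%tuple(s.x),"rms %.4f"%np.sqrt(np.mean(s.fun**2)))
    return s.x
E
python3 - <<'E'
from h import *
b=np.mean([optics.grab_frame("scene").astype(np.float32) for _ in range(3)],0);np.save("b1.npy",b)
a=cv2.imread("pics/scene0.png")[:,:,::-1].astype(np.float32)
for d in(0,1,2,3):
    fit(a,44.5,430,560,74,None,d,(45,82),2,"3s");fit(a,144,430,540,74,None,d,(45,82),2,"2s");q=fit(a,244.5,430,540,74,None,d,(48,82),2,"1s")
    fit(b,244.5,380,480,56,q[0],d,(40,75),2,"1 now off fixed")
E
```

```text
3s d 0 th 2 off 1.81 top 74.36 tb 0.40 fb 0.00 pu 0.49 pl 0.31 rg 0.00 sg 1.91 rms 0.0138
2s d 0 th 2 off 1.95 top 73.85 tb 0.22 fb 0.07 pu 0.49 pl 0.31 rg 0.02 sg 1.98 rms 0.0165
1s d 0 th 2 off 1.78 top 74.89 tb 0.32 fb 0.05 pu 0.48 pl 0.31 rg 0.02 sg 1.97 rms 0.0132
1 now off fixed d 0 th 2 off 1.70 top 54.02 tb 0.20 fb 0.00 pu 0.50 pl 0.35 rg 0.22 sg 2.42 rms 0.0076
3s d 1 th 2 off 1.84 top 74.81 tb 0.39 fb 0.01 pu 0.49 pl 0.31 rg 0.02 sg 1.87 rms 0.0145
2s d 1 th 2 off 1.97 top 74.56 tb 0.26 fb 0.06 pu 0.49 pl 0.31 rg 0.06 sg 1.95 rms 0.0162
1s d 1 th 2 off 1.80 top 75.85 tb 0.38 fb 0.02 pu 0.49 pl 0.31 rg 0.01 sg 2.01 rms 0.0116
1 now off fixed d 1 th 2 off 1.70 top 54.35 tb 0.14 fb 0.01 pu 0.50 pl 0.36 rg 0.12 sg 2.61 rms 0.0064
3s d 2 th 2 off 1.91 top 75.10 tb 0.31 fb 0.04 pu 0.49 pl 0.31 rg 0.02 sg 1.86 rms 0.0153
2s d 2 th 2 off 1.98 top 75.16 tb 0.27 fb 0.06 pu 0.49 pl 0.31 rg 0.01 sg 1.93 rms 0.0160
1s d 2 th 2 off 1.81 top 76.57 tb 0.42 fb 0.00 pu 0.49 pl 0.31 rg 0.00 sg 2.11 rms 0.0112
1 now off fixed d 2 th 2 off 1.70 top 55.07 tb 0.18 fb 0.01 pu 0.50 pl 0.35 rg 0.15 sg 2.49 rms 0.0066
3s d 3 th 2 off 1.81 top 76.18 tb 0.40 fb 0.00 pu 0.49 pl 0.31 rg 0.00 sg 1.88 rms 0.0139
2s d 3 th 2 off 2.04 top 75.57 tb 0.23 fb 0.10 pu 0.49 pl 0.31 rg 0.02 sg 2.01 rms 0.0172
1s d 3 th 2 off 1.79 top 77.20 tb 0.41 fb 0.00 pu 0.49 pl 0.31 rg 0.00 sg 2.06 rms 0.0110
1 now off fixed d 3 th 2 off 1.70 top 55.83 tb 0.20 fb 0.02 pu 0.50 pl 0.34 rg 0.16 sg 2.34 rms 0.0076
```

```bash
python3 -m jog '255 2 -4 8 0 0 0;255 0 0 8 0 0 0;255 0 0 3 0 0 0;255 0 0 0 0 0 0';python3 - <<'E'
from h import *
b=np.mean([optics.grab_frame("scene").astype(np.float32) for _ in range(2)],0);np.save("b2s.npy",b)
fit(b,144,430,540,74,None,.7,(48,82),2,"2s")
x=r.sense();print(x["eef_pos"],x["contact_force"],x["clock"])
E
```

```text
clock: 7.82
eef_pos: [497.1, 143.3, 106.6]
tcp_rot: [3.135, -0.0, -3.129]
contact_force: [-0.7, -0.2, -0.5]
opening: -0.002
2s d 0.7 th 2 off 2.03 top 75.07 tb 0.37 fb 0.01 pu 0.37 pl 0.33 rg 0.00 sg 1.99 rms 0.0126
[497.40291505 143.45685508 107.16680256] [ 0.0352104  -0.2984336  -0.52543345] 7.9167
```

```bash
python3 -m jog '255 0 0 4 0 0 0;255 0 0 4 0 0 0;255 0 0 0 0 0 0';python3 -m jog '255 0 0 4 0 0 0;255 0 0 4 0 0 0;255 0 0 0 0 0 0';python3 -m jog '255 0 0 4 0 0 0;255 0 0 0 0 0 0'
```

```text
clock: 8.17
eef_pos: [498.1, 143.6, 99.2]
tcp_rot: [3.134, 0.002, -3.129]
contact_force: [-1.0, 0.2, 3.7]
opening: 0.002
clock: 8.42
eef_pos: [498.6, 143.8, 91.7]
tcp_rot: [3.134, 0.002, -3.129]
contact_force: [-1.0, -0.4, 6.0]
opening: -0.004
clock: 8.58
eef_pos: [498.8, 143.9, 88.4]
tcp_rot: [3.134, 0.003, -3.128]
contact_force: [-1.7, -1.4, 6.2]
opening: 0.004
```

```bash
python3 -m jog '255 1 0 4 0 0 0;255 0 0 0 0 0 0';python3 -m jog '255 0 0 3 0 0 0;255 0 0 0 0 0 0';python3 - <<'E'
from h import *
b=np.mean([optics.grab_frame("scene").astype(np.float32) for _ in range(4)],0);np.save("b2e.npy",b)
gauge(b,144,430,570,"2");fit(b,144,430,540,58,2.0,.7,(40,75),2,"2")
x=r.sense();print(x["eef_pos"],x["contact_force"],x["clock"])
E
```

```text
clock: 8.75
eef_pos: [498.6, 144.0, 85.4]
tcp_rot: [3.134, 0.004, -3.128]
contact_force: [-1.5, -1.5, 7.6]
opening: -0.001
clock: 8.92
eef_pos: [499.1, 144.1, 83.4]
tcp_rot: [3.134, 0.005, -3.128]
contact_force: [-3.0, -1.1, 8.3]
opening: 0.002
2 bar top z 55.88 centre 52.50 bot 49.12 red peak 91.5 32.9
2 d 0.7 th 2 off 1.70 top 55.97 tb 0.12 fb 0.02 pu 0.35 pl 0.36 rg 0.01 sg 2.26 rms 0.0070
[499.47096753 144.17616435  83.82324026] [-1.44591235 -0.51924251  8.2049557 ] 9.1167
```

```bash
python3 -m jog '255 1 0 2 0 0 0;255 0 0 0 0 0 0';python3 - <<'E'
from h import *
b=np.mean([optics.grab_frame("scene").astype(np.float32) for _ in range(4)],0);np.save("b2e.npy",b)
gauge(b,144,430,570,"2");fit(b,144,430,540,58,2.0,.7,(40,75),2,"2")
x=r.sense();print(x["eef_pos"],x["contact_force"],x["clock"])
E
```

```text
clock: 9.28
eef_pos: [499.1, 144.2, 83.0]
tcp_rot: [3.134, 0.008, -3.128]
contact_force: [-2.0, -2.1, 8.9]
opening: -0.004
2 bar top z 55.62 centre 52.38 bot 49.00 red peak 91.5 33.1
2 d 0.7 th 2 off 1.70 top 55.85 tb 0.11 fb 0.02 pu 0.35 pl 0.36 rg 0.20 sg 2.29 rms 0.0083
[499.38808739 144.32591522  83.26087927] [-1.19985562 -0.78362189  8.36728229] 9.4833
```

```bash
python3 -m jog '255 1 0 2 0 0 0;255 0 0 0 0 0 0';python3 - <<'E'
from h import *
b=np.mean([optics.grab_frame("scene").astype(np.float32) for _ in range(4)],0);np.save("b2e.npy",b)
gauge(b,144,430,570,"2");fit(b,144,430,540,58,2.0,.7,(40,75),2,"2")
x=r.sense();print(x["eef_pos"],x["contact_force"],x["clock"])
E
```

```text
clock: 9.65
eef_pos: [499.1, 144.4, 82.5]
tcp_rot: [3.133, 0.009, -3.128]
contact_force: [-1.8, -1.1, 9.7]
opening: 0.003
2 bar top z 55.25 centre 51.75 bot 48.25 red peak 91.375 32.9
2 d 0.7 th 2 off 1.70 top 55.35 tb 0.17 fb 0.00 pu 0.35 pl 0.35 rg 0.27 sg 2.26 rms 0.0094
[499.37680678 144.40203088  82.75332922] [-1.25871194 -2.18810127  8.28227242] 9.85
```

```bash
python3 -m jog '255 0 0 -25 0 0.4 0;255 0 0 -15 0.2 0.1 0;255 1 -40 -2 0 0 -0.6;255 0 -40 0 0 0 0;255 0 -20 0 0 0 0';python3 -m jog '255 1 0 5 0 0 0;255 0 0 5 0 0 0;255 0 0 0 0 0 0';python3 - <<'E'
from h import *
b=np.mean([optics.grab_frame("scene").astype(np.float32) for _ in range(3)],0);np.save("b3s.npy",b)
gauge(b,144,400,480,"2");fit(b,144,370,480,58,2.0,.7,(40,75),2,"2")
fit(b,244.5,380,480,56,1.8,.7,(40,75),2,"1")
gauge(b,44.5,430,570,"3");fit(b,44.5,430,560,74,None,.7,(48,82),2,"3s")
x=r.sense();print(x["eef_pos"],x["tcp_rot"],x["contact_force"],x["clock"])
crop(b.clip(0,255).astype(np.uint8),185,150,335,260,5,"s5")
E
```

```text
clock: 10.27
eef_pos: [501.9, 46.0, 126.8]
tcp_rot: [3.136, 0.005, -3.108]
contact_force: [0.8, 0.4, -0.2]
opening: 0.003
clock: 10.52
eef_pos: [501.4, 42.9, 116.6]
tcp_rot: [3.136, 0.007, -3.113]
contact_force: [-0.7, 0.5, -0.2]
opening: -0.001
2 bar top z 55.00 centre 51.62 bot 48.25 red peak 55.5 44.2
2 d 0.7 th 2 off 1.70 top 55.22 tb 0.18 fb 0.02 pu 0.51 pl 0.36 rg 0.27 sg 2.08 rms 0.0172
1 d 0.7 th 2 off 1.70 top 53.67 tb 0.00 fb 0.07 pu 0.51 pl 0.38 rg 0.05 sg 2.68 rms 0.0060
3 bar top z 73.50 centre 70.25 bot 67.00 red peak 91.625 33.7
3s d 0.7 th 2 off 1.69 top 74.78 tb 0.32 fb 0.02 pu 0.37 pl 0.34 rg 0.00 sg 1.90 rms 0.0137
[501.77161633  43.62960541 117.27289786] [ 3.13612334  0.00700937 -3.11168882] [ 0.58912452 -0.55243736  0.26040034] 10.6667
```

View pics/s5.png

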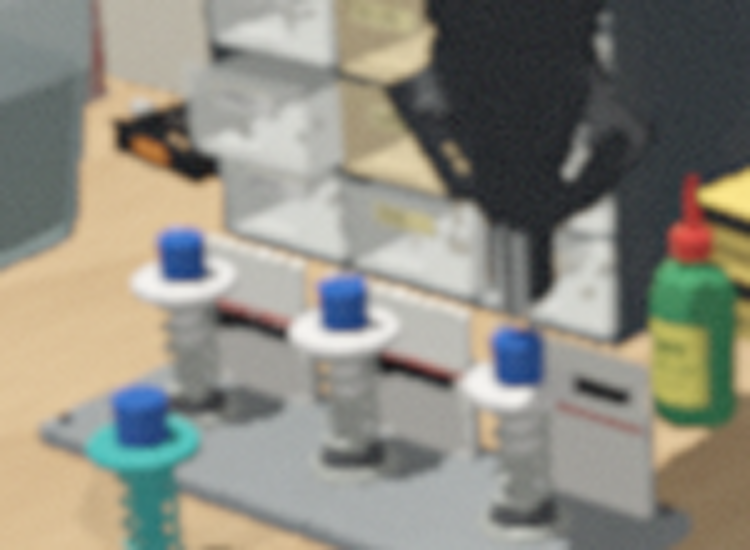

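Run:
```python
from h import *
b=np.load("b3s.npy");a=np.load("b2s.npy");a0=cv2.imread("pics/scene0.png")[:,:,::-1].astype(np.float32)
for n,im,yc,lo,hi in(("1 now",b,244.5,380,480),("2 now",b,144,390,480),("2 start",a,144,430,540),("2 s0",a0,144,390,480),("1 s0",a0,244.5,380,480),("3",b,44.5,430,560)):
    g=prof(im,yc,lo,hi);m=(Z>47)&(Z<64);R=np.clip(g[:,0]-g[:,1]-.004,0,None)[m];pl=g[:,0][(Z>61)&(Z<64)].mean()
    print(n,"%.2f centroid %.2f"%(R.sum()/8/pl,(R*Z[m]).sum()/R.sum()))
```

```text
1 now 1.84 centroid 56.74
2 now 1.85 centroid 57.13
2 start 1.78 centroid 56.82
2 s0 2.04 centroid 56.58
1 s0 1.89 centroid 56.97
3 1.80 centroid 56.51
```

The red line stays fully visible at stations 1 and 2. That means the bar stands a few mm in front of the plate, so the camera agrees with the TCP heights: slider 1 at about 55.7 mm and slider 2 at about 56.4 mm. On to station 3.

```bash
python3 -m jog '255 3.5 1 5 0 0 1.5;255 1 0 4 0 0 0;255 0 0 0 0 0 0';python3 -m jog '255 0 0 4 0 0 0;255 0 0 4 0 0 0;255 0 0 0 0 0 0';python3 -m jog '255 0 0 4 0 0 0;255 0 0 4 0 0 0;255 0 0 0 0 0 0'
```

```text
clock: 10.92
eef_pos: [497.6, 47.1, 108.0]
tcp_rot: [3.136, 0.007, -3.135]
contact_force: [0.1, 0.5, -0.8]
opening: 0.001
clock: 11.17
eef_pos: [498.3, 48.2, 99.8]
tcp_rot: [3.136, 0.008, -3.131]
contact_force: [-0.7, -1.5, 4.2]
opening: 0.004
clock: 11.42
eef_pos: [499.1, 48.4, 92.6]
tcp_rot: [3.136, 0.009, -3.13]
contact_force: [-2.5, -0.4, 10.1]
opening: -0.0
```

```bash
python3 -m jog '255 0 0 -8 0 0 0;255 0 0 -6 0 0 0;255 1.5 -4 0 0 0.4 0;255 0 0 0 0 0 0';python3 -m jog '255 0 0 4 0 0 0;255 0 0 4 0 0 0;255 0 0 0 0 0 0';python3 -m jog '255 0 0 4 0 0 0;255 0 0 4 0 0 0;255 0 0 0 0 0 0'
```

```text
clock: 11.75
eef_pos: [497.9, 44.0, 107.4]
tcp_rot: [3.136, 0.002, -3.129]
contact_force: [-0.6, -0.8, 0.2]
opening: -0.0
clock: 12.0
eef_pos: [498.4, 43.7, 98.7]
tcp_rot: [3.136, 0.003, -3.13]
contact_force: [0.1, -0.3, 4.0]
opening: 0.0
clock: 12.25
eef_pos: [498.8, 43.8, 90.5]
tcp_rot: [3.136, 0.003, -3.13]
contact_force: [-1.4, -0.1, 10.1]
opening: 0.005
```

```bash
python3 -m jog '255 0 0 4 0 0 0;255 0 0 0 0 0 0';python3 -m jog '255 1 0 4 0 0 0;255 0 0 0 0 0 0'; python3 -m jog '255 0 0 3 0 0 0;255 0 0 0 0 0 0'
```

```text
clock: 12.42
eef_pos: [499.1, 43.9, 87.0]
tcp_rot: [3.136, 0.003, -3.13]
contact_force: [-2.9, -0.2, 13.0]
opening: 0.0
clock: 12.58
eef_pos: [499.1, 43.9, 84.0]
tcp_rot: [3.136, 0.005, -3.129]
contact_force: [-3.0, -0.9, 15.5]
opening: -0.0
clock: 12.75
eef_pos: [499.7, 43.9, 82.3]
tcp_rot: [3.136, 0.006, -3.129]
contact_force: [-3.6, -1.7, 17.0]
opening: 0.002
```

```bash
python3 -m jog '255 0 0 0 0 0 0';python3 - <<'E'
from h import *
b=np.mean([optics.grab_frame("scene").astype(np.float32) for _ in range(3)],0)
gauge(b,44.5,430,570,"3")
for d in (.7,2.5): fit(b,44.5,430,560,58,1.75,d,(40,75),2,"3")
x=r.sense();print(x["eef_pos"],x["tcp_rot"],x["contact_force"],x["clock"])
E
```

```text
clock: 12.83
eef_pos: [499.9, 43.9, 82.9]
tcp_rot: [3.136, 0.006, -3.129]
contact_force: [-3.3, -0.8, 15.2]
opening: -0.001
3 bar top z 55.00 centre 51.62 bot 48.25 red peak 55.0 35.4
3 d 0.7 th 2 off 1.70 top 55.10 tb 0.08 fb 0.05 pu 0.36 pl 0.36 rg 0.06 sg 2.21 rms 0.0073
3 d 2.5 th 2 off 1.70 top 56.06 tb 0.01 fb 0.09 pu 0.36 pl 0.37 rg 0.24 sg 2.28 rms 0.0082
[499.93903297  43.92766005  82.96744951] [ 3.13600127  0.00602507 -3.12903288] [-3.78999407 -0.60167983 16.15206999] 12.9833
```

```bash
python3 -m jog '255 0 0 -25 0 0.3 0;255 0 0 -20 0 0 0;120 1 40 0 0 0 0;60 0 40 0 0 0 0;60 0 18 0 0 0 0';python3 -m jog '60 0 0 0 0 0 0;60 0 0 0 0 0 0;60 0 0 0 0 0 0' 30;python3 - <<'E'
from h import *
b=optics.grab_frame("scene")
fit(b,44.5,430,560,58,1.75,2.5,(40,75),2,"3")
x=r.sense();print(x["eef_pos"],x["tcp_rot"],x["contact_force"],x["clock"],x["opening"])
crop(b,185,150,335,260,5,"s6")
E
```

```text
clock: 13.4
eef_pos: [498.3, 140.4, 129.6]
tcp_rot: [3.136, 0.0, -3.137]
contact_force: [0.8, 0.5, -0.7]
opening: 0.421
clock: 13.65
eef_pos: [497.7, 143.6, 128.6]
tcp_rot: [3.136, -0.0, -3.133]
contact_force: [-0.1, -0.2, 0.1]
opening: 0.765
3 d 2.5 th 2 off 1.70 top 56.19 tb 0.07 fb 0.05 pu 0.35 pl 0.36 rg 0.07 sg 2.22 rms 0.0066
[497.62262329 143.27938192 128.58078783] [ 3.13617312e+00 -6.65165589e-04 -3.13300830e+00] [ 0.18355183  0.0751524  -0.02539255] 13.7 0.7636186999485475
```

View pics/s6.png

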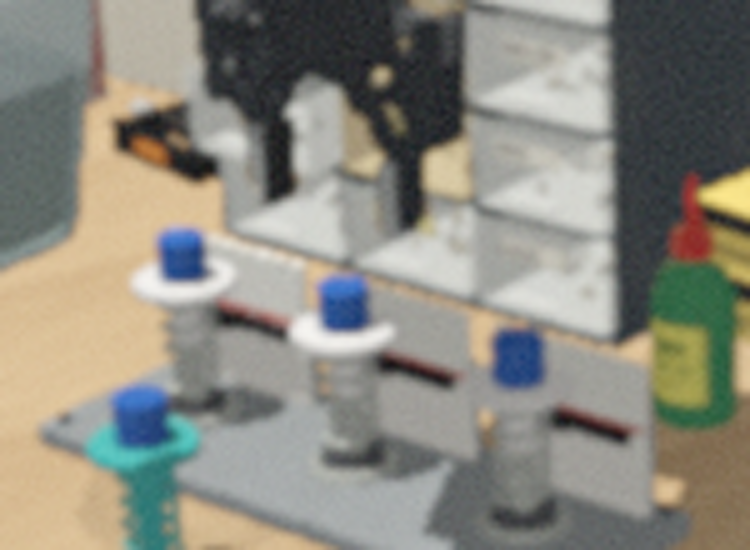

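The open jaws are at about (270,190) and (395,220), straddling boss 2 at (343,290). Descending to grip.

```bash
python3 -m jog '60 0 1 20 0 0 0;60 0 0 15 0 0 0;60 0 0 5 0 0 0;60 0 0 0 0 0 0'
```

```text
clock: 14.03
eef_pos: [497.8, 140.7, 87.1]
tcp_rot: [3.137, -0.001, -3.137]
contact_force: [-0.9, -0.2, -0.2]
opening: 0.764
```

```bash
python3 -m jog '60 0 3 2 0 0 0;60 0 0 0 0 0 0';python3 -m jog '200 0 0 0 0 0 0;200 0 0 0 0 0 0;200 0 0 0 0 0 0;200 0 0 0 0 0 0;200 0 0 0 0 0 0' 30
```

```text
clock: 14.2
eef_pos: [497.7, 142.5, 85.2]
tcp_rot: [3.137, -0.002, -3.139]
contact_force: [-0.2, 0.9, 0.0]
opening: 0.76
clock: 14.62
eef_pos: [499.0, 142.6, 87.3]
tcp_rot: [3.136, 0.001, -3.139]
contact_force: [0.5, -0.1, -1.8]
opening: 0.262
```

```bash
python3 -m jog '200 0 0 0 0 0 0;200 0 0 0 0 0 0;200 0 0 0 0 0 0' 30
python3 - <<'E'
from h import *
b=optics.grab_frame("scene")
crop(b,185,150,335,260,5,"s7")
E
```

```text
clock: 14.87
eef_pos: [499.0, 142.7, 87.5]
tcp_rot: [3.136, 0.001, -3.139]
contact_force: [0.2, -1.0, -1.8]
opening: 0.268
```

View pics/s7.png

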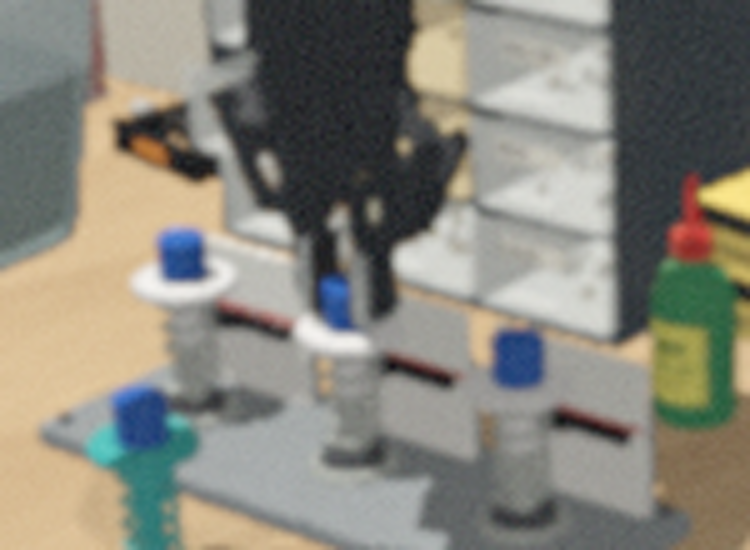

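```bash
python3 -m jog '200 0 0 -10 0 0 0;200 0 0 -20 0 0 0;200 0 0 -30 0 0 0;200 0 0 -35 0 0 0;200 0 0 -35 0 0 0';python3 -m jog '200 0 0 -10 0 0 0;200 0 0 0 0 0 0'
python3 - <<'E'
from h import *
b=optics.grab_frame("scene")
crop(b,185,100,335,260,4.5,"s8")
E
```

```text
clock: 15.33
eef_pos: [493.2, 140.5, 216.4]
tcp_rot: [3.141, -0.015, -3.138]
contact_force: [1.5, -0.6, -1.0]
opening: 0.266
clock: 15.5
eef_pos: [496.6, 141.4, 235.5]
tcp_rot: [3.138, -0.004, -3.138]
contact_force: [-0.4, 0.1, -1.8]
opening: 0.264
```

View pics/s8.png

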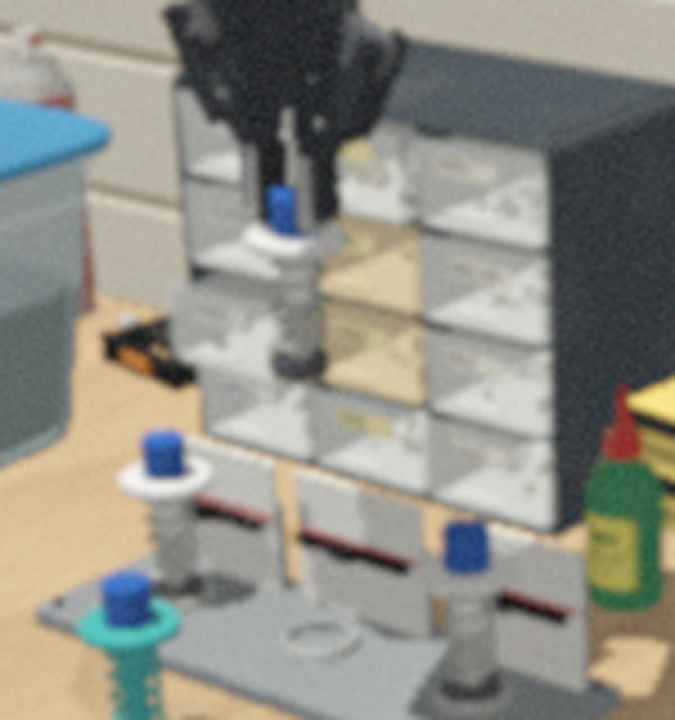

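The spring hangs upright at about (297,300). Seat 2 is empty and the other two springs are standing. Carrying it to the tray.

```bash
python3 -m jog '200 5 -30 0 0 0 0;200 6 -35 0 0 0 0;200 6 -35 0 0 0 0;200 6 -35 0 0 0 0;200 6 -35 0 0 0 0';python3 -m jog '200 6 -35 0 0 0 0;200 6 -35 0 0 0 0;200 6 -35 0 0 0 0;200 6 -30 0 0 0 0;200 0 -15 0 0 0 0';python3 -m jog '200 0 0 0 0 0 0;200 0 0 0 0 0 0'
python3 - <<'E'
from h import *
t=optics.grab_frame("top");s=optics.grab_frame("scene");crop(s,290,150,470,330,3.3,"s9");crop(t,300,160,460,300,4,"t9")
E
```

```text
clock: 15.97
eef_pos: [466.2, -28.5, 230.2]
tcp_rot: [3.136, -0.007, -3.129]
contact_force: [2.0, -0.4, -1.4]
opening: 0.261
clock: 16.38
eef_pos: [436.3, -187.1, 222.9]
tcp_rot: [3.133, -0.017, -3.13]
contact_force: [-0.5, -0.7, -1.2]
opening: 0.265
clock: 16.55
eef_pos: [434.2, -189.8, 220.4]
tcp_rot: [3.132, -0.021, -3.135]
contact_force: [-0.2, 1.1, -1.7]
opening: 0.258
```

View pics/s9.png

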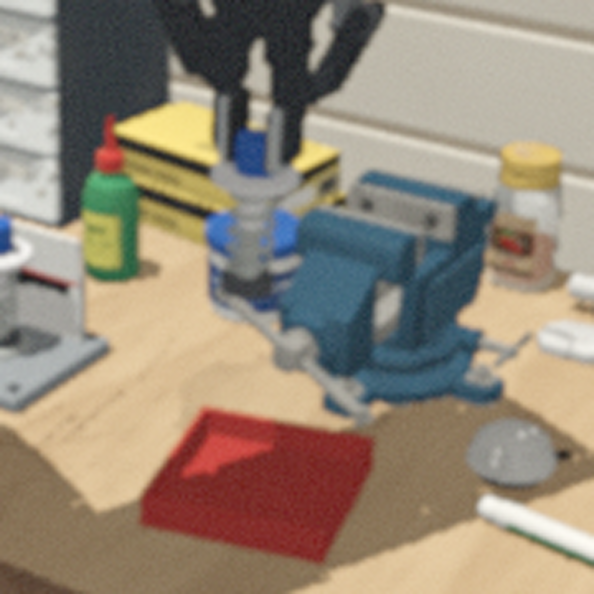

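View pics/t9.png

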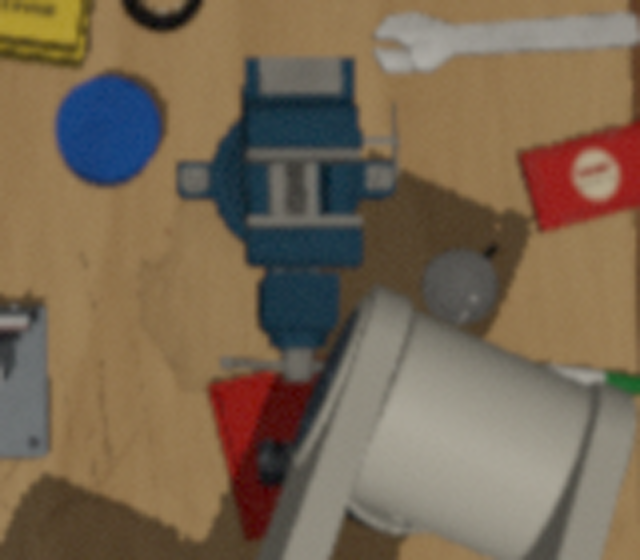

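The scene picture shows the spring upright in the jaws. The tray's top outline runs through crop points (205,410), (373,437), (325,548) and (143,505). I'll check the target against that outline.

```bash
python3 - <<'E'
from h import *
for p in((440,-190,4),(456,-186,4)):
    u,v=proj("scene",p);print(p,(u-290)*3.3,(v-150)*3.3)
for u,v in((205,410),(373,437),(325,548),(143,505)): print(atz("scene",290+u/3.3,150+v/3.3,22).round(0))
E
python3 -m jog '200 -6 0 20 -0.4 -1.2 0;200 0 0 20 0 0 0;200 0 0 20 0 0 0;200 0 0 0 0 0 0'
```

```text
(440, -190, 4) 254.30546802479063 503.5334606338387
(456, -186, 4) 262.7914441391984 489.3401399104246
[ 489. -123.   22.]
[ 519. -224.   22.]
[ 400. -260.   22.]
[ 379. -153.   22.]
clock: 16.98
eef_pos: [442.1, -183.4, 159.2]
tcp_rot: [3.125, 0.004, -3.128]
contact_force: [-0.8, 0.1, -1.3]
opening: 0.264
```

```bash
python3 -m jog '200 0 -4 20 0.5 0 0;200 0 0 20 0.4 0 0;200 0 0 20 0 0 0;200 0 0 4 0 0 0;200 0 0 0 0 0 0'
```

```text
clock: 17.4
eef_pos: [445.0, -182.2, 96.0]
tcp_rot: [3.141, 0.005, -3.121]
contact_force: [-0.4, 1.1, -1.7]
opening: 0.266
```

```bash
python3 -m jog '200 1 -3 6 0 0 0;200 0 0 4 0 0 0;200 0 0 2 0 0 0;200 0 0 0 0 0 0';python3 - <<'E'
from h import *
s=optics.grab_frame("scene");crop(s,320,200,420,330,4.5,"s10");x=r.sense();print(x["eef_pos"],x["contact_force"])
E
```

```text
clock: 17.73
eef_pos: [446.5, -185.2, 86.6]
tcp_rot: [-3.141, 0.009, -3.119]
contact_force: [1.2, 0.2, -1.7]
opening: 0.264
[ 446.65454255 -185.31009252   86.8577227 ] [ 0.871723   -0.37179313 -1.80713378]
```

View pics/s10.png

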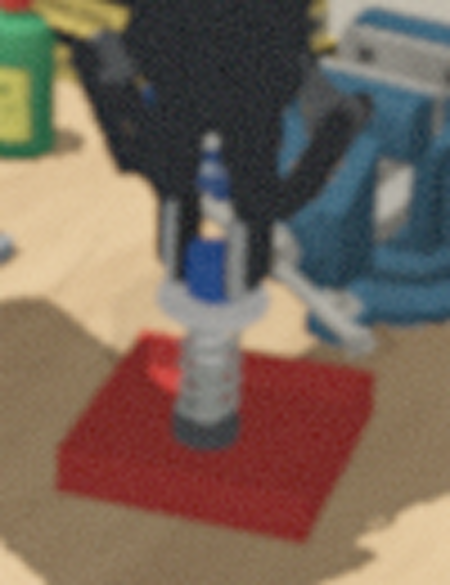

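```bash
python3 -m jog '200 0 0 3 0 0.5 0;200 0 0 2 0 0 0;200 0 0 0 0 0 0';python3 -m jog '200 0 0 2.5 0 0 0;200 0 0 0 0 0 0'
```

```text
clock: 18.03
eef_pos: [447.4, -185.8, 82.6]
tcp_rot: [-3.14, 0.002, -3.12]
contact_force: [0.2, 0.1, -0.7]
opening: 0.266
clock: 18.2
eef_pos: [447.5, -185.9, 79.9]
tcp_rot: [-3.14, 0.002, -3.12]
contact_force: [0.0, -0.2, -1.1]
opening: 0.263
```

```bash
python3 -m jog '200 0 0 2.5 0 0 0;200 0 0 0 0 0 0';python3 -m jog '200 0 0 2 0 0 0;200 0 0 0 0 0 0'
```

```text
clock: 18.37
eef_pos: [447.8, -186.0, 77.4]
tcp_rot: [-3.139, 0.002, -3.12]
contact_force: [-0.0, 0.2, 2.6]
opening: 0.265
clock: 18.53
eef_pos: [448.2, -186.0, 75.5]
tcp_rot: [-3.139, 0.003, -3.12]
contact_force: [0.0, 0.7, 1.2]
opening: 0.26
```

```bash
python3 -m jog '200 0 0 -2 0 0 0;200 0 0 0 0 0 0';python3 -m jog '150 0 0 0 0 0 0;120 0 0 0 0 0 0;90 0 0 0 0 0 0;70 0 0 0 0 0 0;60 0 0 0 0 0 0';python3 -m jog '60 0 0 0 0 0 0;60 0 0 0 0 0 0;60 0 0 0 0 0 0;60 0 0 0 0 0 0';python3 - <<'E'
from h import *
s=optics.grab_frame("scene");crop(s,320,200,420,330,4.5,"s11")
E
```

```text
clock: 18.7
eef_pos: [448.2, -186.1, 77.7]
tcp_rot: [-3.139, 0.003, -3.12]
contact_force: [0.2, 0.5, 1.4]
opening: 0.266
clock: 19.12
eef_pos: [448.1, -186.2, 77.7]
tcp_rot: [-3.139, 0.003, -3.12]
contact_force: [-0.7, 0.1, 0.0]
opening: 0.764
clock: 19.45
eef_pos: [448.0, -186.2, 77.6]
tcp_rot: [-3.139, 0.003, -3.12]
contact_force: [0.0, 0.0, 0.7]
opening: 0.764
```

View pics/s11.png

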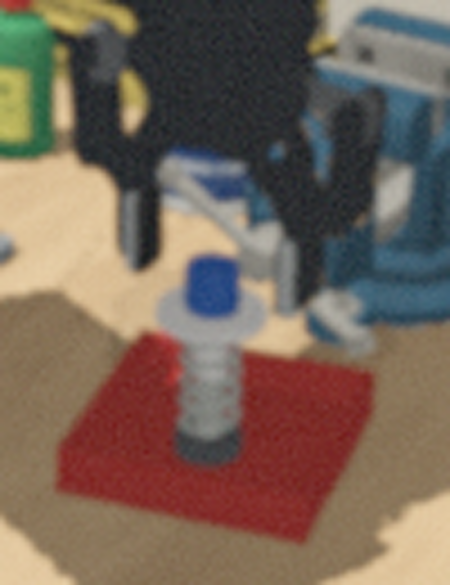

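The spring stands free and upright at about (208,440), and the jaws are clear. Retreating straight up, then back.

```bash
python3 -m jog '60 0 0 -12 0 0 0;60 0 0 -25 0 0 0;60 0 0 -35 0 0 0;60 0 0 -35 0 0 0;60 0 0 -30 0 0 0';python3 -m jog '60 30 -10 -10 0 0 0;60 30 -30 0 0 0 0;60 20 -35 0 0 0 0;60 0 -35 0 0 0 0;60 0 0 0 0 0 0';python3 - <<'E'
from h import *
s=optics.grab_frame("scene");t=optics.grab_frame("top");crop(s,150,120,550,360,2,"s12");crop(t,180,120,480,330,2.6,"t12")
E
```

```text
clock: 19.92
eef_pos: [442.8, -183.9, 212.7]
tcp_rot: [3.138, -0.011, -3.12]
contact_force: [0.1, -0.9, -0.5]
opening: 0.767
clock: 20.33
eef_pos: [367.7, -300.2, 233.5]
tcp_rot: [-3.136, 0.004, -3.113]
contact_force: [0.2, -0.4, 0.1]
opening: 0.766
```

View pics/s12.png

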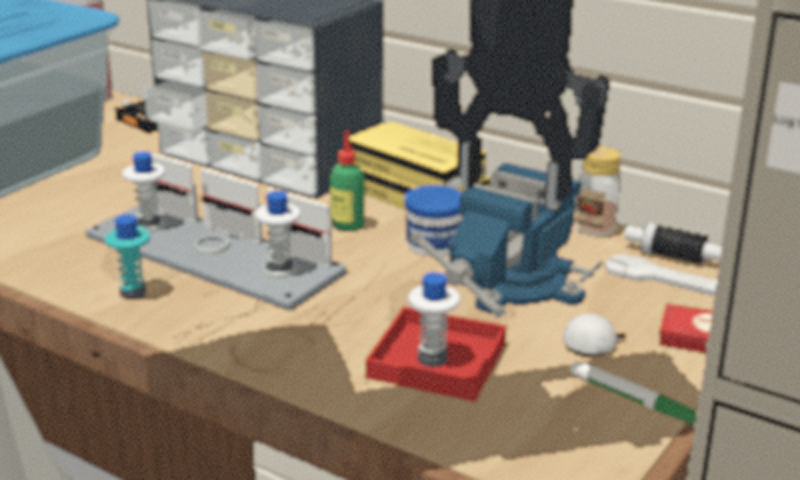

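View pics/t12.png

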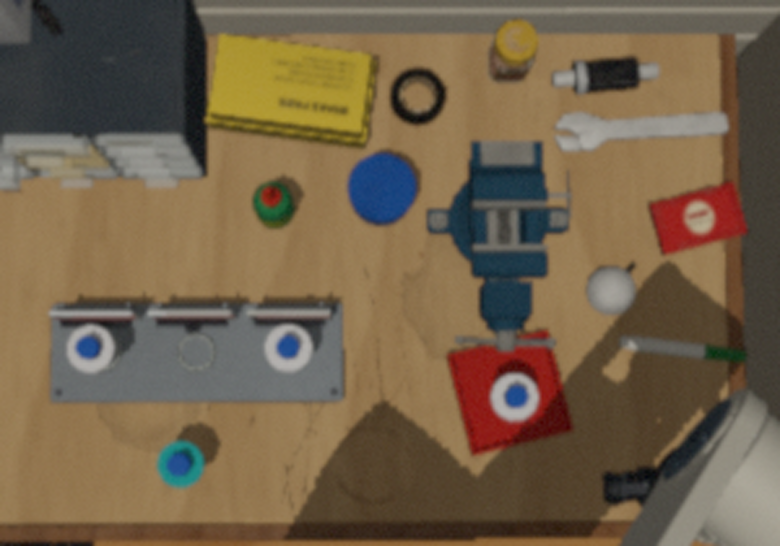

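The scene picture shows the tired spring upright in the tray at (433,320), the sound springs in seats 1 and 3 at (145,190) and (278,235), and seat 2 empty. The bystanders and the decoy are where they started. Handing in.

```bash
python3 -c "
from rig import r,optics,ticket
print(ticket.sign_off())"
```

```text
the job is handed in; nothing more can be done
None
```

The tired spring was the one at station 2. It now stands upright in the red tray, and I have handed the job in at about 20 s on the robot's clock.

| Station | Peak force near the line | Flange height at deepest press (line at 56 mm) | Verdict |
|---|---|---|---|
| 1 | about 17 N | about 55.7 mm | sound |
| 2 | about 9 N | about 56.5 mm | tired |
| 3 | about 17 N | about 56.3 mm | sound |

**Last checks:** The final pictures from both cameras show the tired spring upright inside the tray. The two sound springs stand in seats 1 and 3, and seat 2 is empty. The bystanders and the turquoise look-alike look unmoved, and the gripper was well clear of everything.

**Doubts about the depth:** The heights in the table come from the arm's own position reading. The camera was less certain:
- **Sliders 1 and 2:** the camera put each up to 1 to 2 mm lower, depending on how far the slider bar stands in front of the gauge plate. Assuming a gap of 2 to 3 mm, the two readings agree.
- **Slider 1:** it most likely ended a few tenths of a millimetre past the line, and could be up to about 2 mm past.
- **Station 3:** I pressed this spring partway twice. The first press was about 4 mm off centre, so I lifted and re-centred before going to the line.

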